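Shuttle the tube carrier home and show the tall tube at the slant viewer

ROBOT

A 7-joint arm with a two-finger parallel gripper is mounted at the origin on a cart in front of the work surface, level with it; the furniture and walls round the work are solid. World frame = base frame: x ahead of the robot, y to its left, z up, the work surface at z = 0. Lengths are in m, angles in degrees, forces in N, time in s.
With the tool pointing down it reaches from about 0.425 to 0.925 m from the base axis. Payload 6.8 kg.
Tool frame: the origin (TCP) lies at the very end of the fingers, on their centre line; the grasp point (between the pads) lies 19 mm behind it (env.hold_point_z is the distance from the TCP to the grasp point, in m); z points along the fingers, y is the line along which they close (so a half turn about z gives the same grasp; the last joint's range is limited). The gripper opens to 88 mm and grips with 3 to 60 N. Pads are 20 mm wide; open, the fingers measure 115 mm over their backs; the gripper's body (75 mm by 178 mm) begins 61 mm behind the grasp point.
Start: joints at [-72.657, 27.33, 1.283, 89.118, -0.659, 63.558, -4.761], TCP at [0.27, 0.619, 0.193] pointing down, gripper open.
Joint ranges: [-169.35, 169.35], [-19.33, 120.38], [-80.79, 83.38], [13.8, 139.57], [-78.32, 258.32], [9.67, 109.79], [-169.56, 169.56]. Speed limits (degrees/s): [136.94, 136.94, 180, 180, 180, 180, 180].

INTERFACE

Orientations are given as [roll, pitch, yaw] about the fixed x, y, z axes, in that order (R = Rz(yaw) Ry(pitch) Rx(roll)).
In Python, from workcell import env gives the robot as it stands.
- The arm moves only by the tool drive_tool, never from a script. Its argument "series" is a list of rows, each a list of 6 numbers: the shift along the world's x, y, z in cm, then the turn, a rotation vector about the world's x, y, z in rad. A call has 1 to 5 rows; each row shifts and turns the commanded pose from where the row before left it; what a row does not reach is not made up. A row lasts 1/10 s, in which the tool goes at most 50 mm and 8.59 degrees, less where a joint would pass 70% of its speed; a pose out of reach is approached as far as the arm can. A call with a gripper value outside its range is refused whole. "jaw" is the finger opening in cm, from 0 to 8.78, set as the call begins (left out, the last holds). The fingers move at their own pace and stop on an object; "newtons" is the grip in N (left out, the last holds). Time passes only in rows, so rows that do not move let the fingers close. It gives the time, the measured TCP pose, the force, the opening and the grip force at its end, in the units of the state.
- env.get_obs(): the state, without advancing time (a new reading comes with each control period).
- env.get_image(name): name is "scene" or "side" or "wrist"; returns a dict with "color" (400x640x3 uint8, red, green, blue), "z_map" (400x640 float32, m along the optical axis (not along the pixel's ray), 0 where there is no reading), "fx", "fy", "cx", "cy" (pixels), "k1" (the pictures are not rectified: a ray, as slopes to the right and down, at radius r is drawn at 1 + k1 r^2 times it, then the intrinsics apply), "R" (3x3) and "t" (3): a world point X has camera coordinates R X + t. Camera axes: x right, y down, z forward; pixel columns grow to the right and rows downward; lengths in m; the calibration is good to about 2 mm. A picture is of the moment at which its call begins.
- env.hand_in(): hands the job in; it is judged then, once.
The state is a dict: "t": time; "joints": joint angles; "qvel": joint speeds; "joint_torque": joint torques, N m; "eef_pos": TCP position; "orientation": TCP orientation; "ft_force": force on the tool from outside, world axes, zero at the start; "moment": the same for the moment, N m; "gripper_width": opening from 0.0 (shut) to 1.0 (fully open); "grasp_force": force on a finger pad.
Only numpy, scipy, OpenCV 4.12 (cv2) and the standard library are available. Lean on these libraries where they do the work, as an engineer would, in place of code of your own. Each camera call takes 0.05 s, during which the arm holds its last target. There are 200 camera calls.

TASK

Push the tube carriage along its track until it is fully home at the far stop, on the left. Then lift the tall capped tube out of the carriage and hold it in the air, cap end up, in front of the white light panel of the viewer for reading: the middle of the tube straight in front of the pivot of the panel's black bar and about 60 mm from the panel, the tube slanted just as the bar is. Finish while still holding it there, and touch neither the viewer, the two short tubes nor the other things on the bench.

Things in the scene. Friction and masses are not known exactly. Their poses are not given: they have to be found in the camera images.
- track: Aluminium track fixed to the bench, 80 mm wide, 400 mm long, 10 mm high with two low steel guide rails (to 23 mm); origin under its middle, y along it towards the far stop (left as the robot sees it), z up. The carriage on it has a white block (top 74 mm above the bench) with three 19 mm round sockets, 45 mm deep, in a row 70, 110 and 150 mm ahead (+y) of its handle.
- carriage (a joint): How far the carriage has slid along the track's +y: 0 at the near (right) stop where it starts, 0.160 m fully home at the far (left) stop. Friction 1.5 N; over the last 11 mm a spring detent is ridden over (about 6 N in all), then it snaps in and keeps the carriage at the solid stop.
- push_handle (a point): Middle of the black knob on the carriage's handle: a knob of 22 mm diameter, 25 mm high (12.5 mm up and down from here), about 138 mm above the bench, on a 10 mm steel post, at the rear (right) end of the carriage; clear all round. It moves with the carriage.
- tall_tube: The tall capped tube, 144 mm long: body 17.6 mm diameter, cap 22.4 mm diameter over the top 18 mm; 30 g. Origin at the middle of its bottom end, z along it to the cap. It stands upright in any one of the three sockets, its bottom 29 mm and its top 173 mm above the bench.
- tall_tube_mid (a point): The middle of the tall tube, 72 mm from its bottom on its axis.
- tall_tube_cap (a point): Middle of the tall tube's cap, 135 mm from its bottom on its axis.
- short_tube_1: Short capped tube, 82 mm long, body 13 mm, cap 17 mm diameter, loose in another socket; top 111 mm above the bench. Origin at the middle of its bottom end, z to the cap. To stay in its socket.
- short_tube_2: Second short capped tube, same sizes, in the remaining socket. To stay there.
- viewer: Slant viewer fixed to the bench at the left: a grey-framed white light panel, 136 mm square, upright on a foot, centre 140 mm and top edge 208 mm above the bench; its front face looks along -x of the viewer, towards the robot. Origin on the bench under the middle of the panel's front face, z up; the foot (120 mm wide, 10 mm high) reaches 16 mm in front of the face. Not to be touched.
- slant_mark (a point): Pivot of the black bar, on the panel's front face at its centre, 140 mm above the bench. Its axes turn with the bar: x points into the panel (square to it), z along the bar to its upper end, y along the panel across the bar. The bar (116 x 8 mm, standing out 7 mm at most) leans up to about 35 degrees from upright, to either side, along the panel.
- pot: Bystander: specimen pot with screw cap, 46 mm diameter, 55 mm high. Origin under its middle.
- dish: Bystander: round culture dish, 72 mm diameter, 15 mm high. Origin under its middle.
- timer: Bystander: bench timer, 31 x 84 x 58 mm. Origin under its middle.
- tape: Bystander: roll of tape lying flat, 92 mm diameter, 48 mm high. Origin under its middle.
- tweezers: Bystander: steel forceps lying flat, 115 mm long, 12 mm high. Origin under its middle.
- dropper: Bystander: small dropper bottle, 29 mm wide, 62 mm high. Origin under its middle.
Mind the look-alikes: they are no part of the job. What is shaped like the tall_tube but purple or turquoise is not meant.

How it is judged (in metres and radians):
On the way, in this order (a step that is already met when the one before it is completed fails the run):
1. the carriage is fully home at the far stop (value of joint carriage above 0.155 m), for 0.2 s.
2. the tall tube is lifted clear of its socket, held by the fingers (height (world z) of tall_tube above 0.078 m and contact force between the fingers and tall_tube above 0.5 N), for 0.2 s.
At the end, for the whole second after the job is handed in: Carriage within 5 mm of the far stop, short tubes standing in its sockets. Tall tube held still by the fingers alone, cap end up: middle 35 to 85 mm before the panel face, within 15 mm of the pivot along and across the bar, axis within 8 degrees of the bar (value of joint carriage above 0.155 m and x of tall_tube_mid in the frame of slant_mark between -0.085 and -0.035 m and y of tall_tube_mid in the frame of slant_mark between -0.015 and 0.015 m and z of tall_tube_mid in the frame of slant_mark between -0.015 and 0.015 m and angle between the z axis of tall_tube and the z axis of slant_mark, either way round below 0.14 rad and z of tall_tube_cap in the frame of slant_mark above 0.03 m and height (world z) of tall_tube_mid above 0.11 m and contact force between the fingers and tall_tube above 0.5 N and contact force between tall_tube and viewer below 0.05 N and contact force between tall_tube and track below 0.05 N and linear speed of tall_tube below 0.03 m/s and height (world z) of each of short_tube_1, short_tube_2 below 0.045 m and angle between each of short_tube_1, short_tube_2's own z axis and vertical below 0.3 rad and horizontal distance between each of short_tube_1, short_tube_2 and track below 0.16 m); the arm keeps its last pose, push and grip.
It fails at once if the viewer is touched (contact force between any of the arm, the fingers, tall_tube and viewer above 0.5 N).
It fails at once if a short tube is pulled out of its socket (height (world z) of any of short_tube_1, short_tube_2 above 0.05 m).
It fails at once if a short tube is gripped or struck (contact force between the fingers and short_tube_1 above 1 N or contact force between the fingers and short_tube_2 above 1 N).
It fails at once if a bystander is shifted by more than 20 mm (distance of any of pot, dish, timer, tape, tweezers, dropper from where it was at the start of the episode above 0.02 m).
It also fails if it takes over 48 s, if anything falls off the work surface, if the arm or the gripper's body presses on something with over 40 N, if the wrist force passes 120 N, or if a joint passes its speed limit or range.

## Working session

There is one attempt and no reset: what is moved stays moved. The work goes in short steps, Python scripts to look and compute and a tool call to move; the robot and the scene stay as the last step left them, time stands still between calls to the robot, and variables do not carry over. Pictures are saved under pics/ and viewed, at most 13 in all, crops included, and the job is handed in when it is done.

Besides the shell and the picture viewer there is one more tool, called after "Request:" by a JSON object that holds its "method" and its "body", one argument or row to a line. drive_tool: Moves the arm, as the interface text tells. Its arguments: {"type":"object","properties":{"series":{"type":"array","items":{"type":"array","items":{"type":"number"}}},"jaw":{"type":"number"},"newtons":{"type":"number"}},"required":["series"]}

```bash
ls; mkdir -p pics
cat > h.py <<'E'
import numpy as np, cv2
from workcell import env
def snap(n,f):
    im=env.get_image(n); cv2.imwrite('pics/'+f+'.png',im['color'][:,:,::-1]); np.savez('pics/'+f+'.npz',**im); return im
def load(f): return dict(np.load('pics/'+f+'.npz'))
def ray(im,u,v):
    K=np.array([[im['fx'],0,im['cx']],[0,im['fy'],im['cy']],[0,0,1]],float)
    p=cv2.undistortPoints(np.array([[[u,v]]],float),K,np.array([float(im['k1']),0,0,0]))  # approx check: same model (1+k1 r^2)
    x,y=p[0,0]; return np.array([x,y,1.])
def cloud(im):
    K=np.array([[im['fx'],0,im['cx']],[0,im['fy'],im['cy']],[0,0,1]],float)
    v,u=np.mgrid[:400,:640]
    p=cv2.undistortPoints(np.stack([u,v],-1).reshape(-1,1,2).astype(float),K,np.array([float(im['k1']),0,0,0])).reshape(400,640,2)
    c=np.concatenate([p,np.ones((400,640,1))],-1)*im['z_map'][...,None]
    return (c-im['t'])@im['R']
def onplane(im,u,v,z):
    d=im['R'].T@ray(im,u,v); o=-im['R'].T@im['t']; return o+d*(z-o[2])/d[2]
E
python3 - <<'E'
from h import *
for n in ['scene','side','wrist']: im=snap(n,n+'0'); print(n,(-im['R'].T@im['t']).round(3),im['R'][2].round(2))
print(env.get_obs(), env.hold_point_z)
E
```

```text
pics
scene [-0.523  0.534  0.8  ] [ 0.75 -0.44 -0.49]
side [ 0.592 -1.232  0.579] [-0.03  0.93 -0.37]
wrist [0.205 0.646 0.383] [ 0.24 -0.1  -0.97]
{'t': 0.15, 'joints': array([-72.65657905,  27.36702941,   1.28165904,  89.16229083,
        -0.65921529,  63.55689893,  -4.76092084]), 'qvel': array([ 2.37415394e-02, -1.81603450e-01,  1.18845728e-01, -1.80670222e-01,
       -2.99515403e-02,  9.29689890e-02,  3.98966109e-05]), 'joint_torque': array([ 3.00292486e-03, -5.83289945e+01,  1.53669521e+00, -2.72876304e+01,
       -5.42199821e-02,  1.44950862e-02,  7.67342635e-05]), 'eef_pos': array([0.26938235, 0.61839215, 0.19200296]), 'orientation': array([-1.79921357e+02,  5.83382601e-03,  1.56463030e+02]), 'ft_force': array([ 0.2334027 , -0.44564345, -1.06242144]), 'moment': array([ 0.02629649,  0.00513289, -0.00781936]), 'grasp_force': 0.0, 'gripper_width': 1.001138142531903} 0.0187
```

View pics/scene0.png

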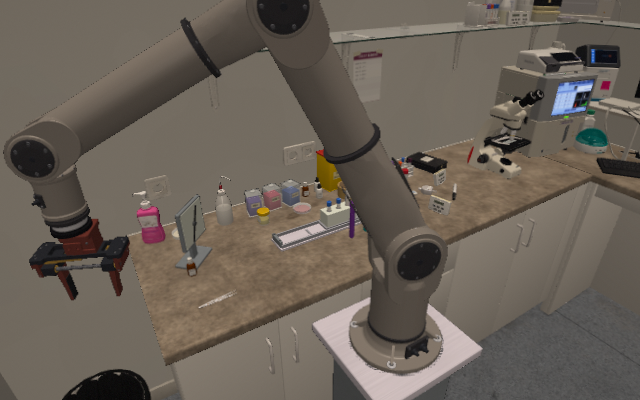

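View pics/side0.png

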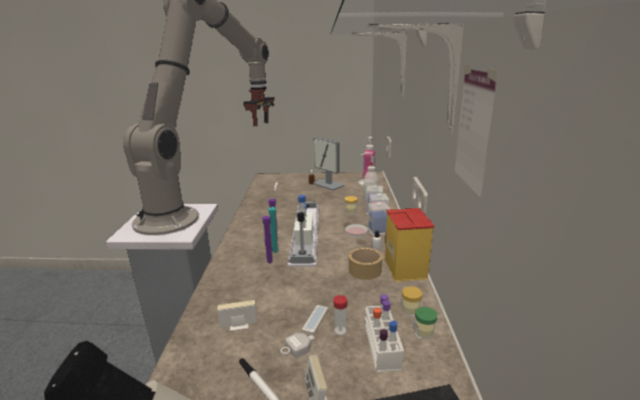

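The side view shows the track around (303,235), the knob at (301,217), the viewer with its bar at (326,155), and purple and turquoise look-alikes at (270,235). In the scene view the arm partly hides the carriage at (335,213). I'll look at crops.

Run:
```python
from h import *
a=cv2.imread('pics/side0.png')[120:270,230:400]; b=cv2.imread('pics/scene0.png')[150:290,160:400]
w=cv2.imread('pics/wrist0.png')
cv2.imwrite('pics/c1.png',np.vstack([cv2.resize(a,(340,300),interpolation=2),]) )
c=np.zeros((600,800,3),np.uint8)
c[:300,:340]=cv2.resize(a,(340,300),interpolation=2); c[:200,350:670]=cv2.resize(w,(320,200)); c[310:590,:480]=cv2.resize(b,(480,280),interpolation=2)
cv2.imwrite('pics/c1.png',c)
```

```text
(no output)
```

View pics/c1.png

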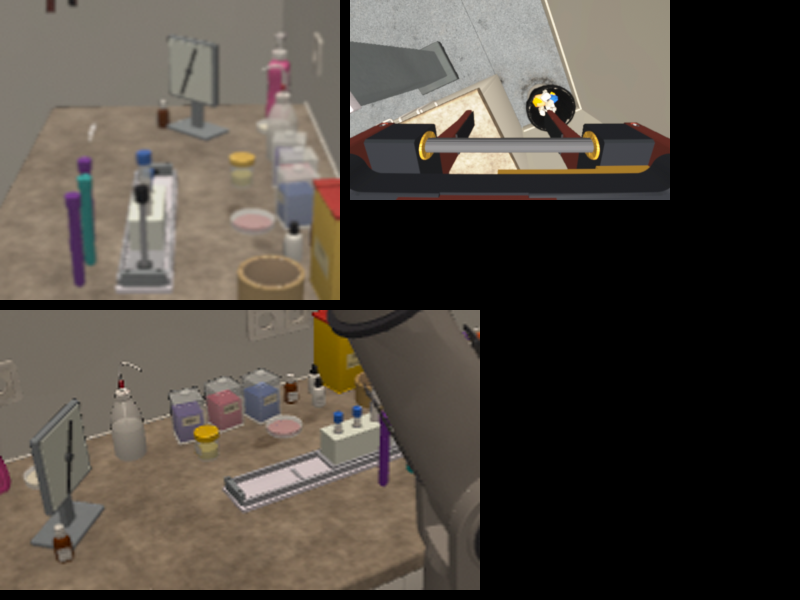

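The crop shows the viewer at left, with its bar leaning. Two blue-capped short tubes stand in the front sockets of the block, and a third blue cap rises behind the knob in the side view. The dropper is near the viewer's foot. Next I measure with depth.

Run:
```python
from h import *
s=load('side0'); P=cloud(s); hsv=cv2.cvtColor(s['color'],cv2.COLOR_RGB2HSV)
def comps(name,im,P,hsv,m,roi,mn=6):
    M=np.zeros((400,640),np.uint8); x0,x1,y0,y1=roi; M[y0:y1,x0:x1]=m[y0:y1,x0:x1]*255
    n,l,st,c=cv2.connectedComponentsWithStats(M)
    for i in range(1,n):
        if st[i,4]>=mn:
            p=P[(l==i)&(im['z_map']>0)]
            print(name,st[i],c[i].round(1),'med',np.median(p,0).round(3),'min',p.min(0).round(3),'max',p.max(0).round(3))
blue=(hsv[...,0]>100)&(hsv[...,0]<122)&(hsv[...,1]>130)
comps('blue side',s,P,hsv,blue,(230,400,120,280))
dark=(hsv[...,2]<60)
comps('dark side',s,P,hsv,dark,(280,345,130,280))
pur=(hsv[...,0]>=125)&(hsv[...,0]<160)&(hsv[...,1]>100)
comps('purple',s,P,hsv,pur,(240,290,180,280))
tq=(hsv[...,0]>80)&(hsv[...,0]<98)&(hsv[...,1]>100)
comps('turq',s,P,hsv,tq,(240,290,180,280))
c=load('scene0'); Q=cloud(c); h2=cv2.cvtColor(c['color'],cv2.COLOR_RGB2HSV)
blue=(h2[...,0]>100)&(h2[...,0]<122)&(h2[...,1]>130)
comps('blue scene',c,Q,h2,blue,(160,400,190,290),4)
dark=(h2[...,2]<60)
comps('dark scene',c,Q,h2,dark,(160,215,190,290))
# white block in scene and side: points z 0.065..0.08 in the track area
for nm,im,PP in(('side',s,P),('scene',c,Q)):
    m=(PP[...,2]>.069)&(PP[...,2]<.079)&(PP[...,0]>.3)&(PP[...,0]<1)&(abs(PP[...,1])<.5)&(im['color'].min(-1)>150)&(im['z_map']>0)
    pts=PP[m]; print(nm,len(pts)); 
    if len(pts)>5: print(cv2.minAreaRect(pts[:,:2].astype(np.float32)))
    # viewer region: plane
    m=(PP[...,2]>.085)&(PP[...,2]<.195)&(PP[...,1]>.3)&(PP[...,1]<.75)&(PP[...,0]>.45)&(PP[...,0]<.85)&(im['z_map']>0)
    if nm=='scene': m[:, :172]=0;m[:,206:]=0
    else: m[:,:310]=0;m[:,345:]=0
    p=PP[m]; print(nm,'viewer',len(p),np.median(p,0),p.min(0),p.max(0))
    if len(p)>10:
        mu=np.median(p,0); 
        for k in range(5):
            U,S,V=np.linalg.svd(p-p.mean(0)); n=V[2]; d=(p-p.mean(0))@n; p=p[abs(d)<max(2*np.std(d),.004)]
        print(n,np.std(d),len(p),p.mean(0),p.min(0),p.max(0))
```

```text
blue side [299 196   5   6  25] [301.2 198.3] med [ 0.515 -0.218  0.169] min [ 0.509 -0.221  0.159] max [ 0.521 -0.212  0.175]
dark side [298 213   6   9  48] [300.6 216.9] med [ 0.517 -0.287  0.142] min [ 0.509 -0.294  0.129] max [ 0.523 -0.28   0.151]
purple [269 199   6   7  37] [271.8 201.9] med [ 0.422 -0.171  0.139] min [ 0.413 -0.176  0.127] max [ 0.429 -0.159  0.146]
purple [263 217   9  45 199] [267.4 237. ] med [ 0.423 -0.298  0.088] min [ 0.414 -0.305  0.009] max [ 0.432 -0.29   0.145]
turq [269 207   8  45 208] [273.  228.4] med [ 0.431 -0.238  0.084] min [ 0.404 -0.245 -0.001] max [ 0.438 -0.123  0.146]
blue scene [337 198   3   5  15] [338. 200.] med [ 0.511 -0.165  0.109] min [ 0.504 -0.174  0.1  ] max [ 0.522 -0.158  0.112]
blue scene [327 201   4   5  20] [328.5 203. ] med [ 0.511 -0.124  0.108] min [ 0.505 -0.135  0.099] max [ 0.524 -0.12   0.115]
dark scene [193 205   3  37  55] [194.3 221.5] med [0.578 0.327 0.146] min [0.561 0.314 0.086] max [0.594 0.343 0.195]
dark scene [193 264   2   4   6] [193.7 265.8] med [0.507 0.368 0.037] min [0.505 0.366 0.03 ] max [0.509 0.371 0.041]
side 166
((0.6151028871536255, -0.02448873221874237), (0.47816407680511475, 0.07440999150276184), 59.8698616027832)
side viewer 441 [0.57358792 0.33598848 0.13879693] [0.53670923 0.30008012 0.08524116] [0.63531164 0.38227883 0.19443205]
[0.70412966 0.71006261 0.00353673] 0.0022145617403163714 377 [0.57349096 0.33897402 0.13919449] [0.53670923 0.30008012 0.08524116] [0.61457243 0.38058511 0.19443205]
scene 133
((0.5150021314620972, -0.15646910667419434), (0.05007823556661606, 0.10593878477811813), 2.431447982788086)
scene viewer 754 [0.56378409 0.34821391 0.14266391] [0.52666055 0.30007962 0.08546221] [0.6170583  0.38793552 0.19494014]
[-0.68269887 -0.73069765  0.00178871] 0.0016011226288133514 616 [0.56766446 0.3442049  0.14122724] [0.52666055 0.30007962 0.08554111] [0.6170583  0.38320608 0.19494014]
```

Run:
```python
from h import *
s=load('side0'); P=cloud(s); c=load('scene0'); Q=cloud(c)
for n,im,u,v,z in(('tall',s,301.2,198.3,.164),('knob',s,300.6,216.9,.138),('sh',c,338,200,.103),('sh',c,328.5,203,.103)): print(n,onplane(im,u,v,z).round(4))
for nm,im,PP in(('side',s,P),('scene',c,Q)):
    m=(PP[...,2]>.013)&(PP[...,2]<.03)&(abs(PP[...,0]-.515)<.06)&(PP[...,1]>-.33)&(PP[...,1]<.14)&(im['z_map']>0)
    p=PP[m][:,:2].astype(np.float32); print(nm,len(p),cv2.minAreaRect(p),np.polyfit(p[:,1],p[:,0],1),p[:,1].min(),p[:,1].max())
    # viewer panel: all panel points
    n0=np.array([.695,.719,0]); 
    d=(PP-np.array([.57,.3415,.14]))@n0; e=np.array([-.719,.695,0]); q=PP-np.array([.57,.3415,.14]); a=q@e
    m=(abs(d)<.02)&(abs(a)<.1)&(abs(q[...,2])<.085)&(q[...,2]>-.06)&(im['z_map']>0)
    p=PP[m]
    for k in range(6):
        mu=p.mean(0); n=np.linalg.svd(p-mu,full_matrices=False)[2][2]; dd=(p-mu)@n; p=p[abs(dd)<max(2.5*dd.std(),.002)]
    n=n*np.sign(n[0]); e=np.array([-n[1],n[0],0]); e/=np.linalg.norm(e); a=(p-mu)@e; z=p[:,2]
    ctr=mu+e*(np.percentile(a,.5)+np.percentile(a,99.5))/2
    print(nm,len(p),'n',n.round(3),'rms',dd.std().round(4),'a',a.min().round(4),a.max().round(4),'z',z.min().round(3),z.max().round(3),'ctr',ctr.round(4))
    # bar: dark pixels near the plane
    b=m&(im['color'].max(-1)<90)&(abs((PP-ctr)@e)<.055)&(abs(PP[...,2]-.14)<.06)
    bp=PP[b]; A=(bp-ctr)@e; Z=bp[:,2]; 
    if len(bp)>5: print('bar',len(bp),np.c_[A,Z].min(0),np.c_[A,Z].max(0),cv2.fitLine(np.c_[A,Z].astype(np.float32),2,0,.01,.01).ravel(), 'y axis e (left)',e.round(3))
```

```text
tall [ 0.5143 -0.2078  0.164 ]
knob [ 0.516  -0.2795  0.138 ]
sh [ 0.5183 -0.1697  0.103 ]
sh [ 0.518  -0.1292  0.103 ]
side 583 ((0.5168349146842957, -0.11860132217407227), (0.3961561620235443, 0.07607396692037582), 89.95323944091797) [0.03201749 0.52727639] -0.31667328 0.07947367
side 676 n [0.698 0.716 0.004] rms 0.003 a -0.0637 0.0731 z 0.081 0.211 ctr [0.5824 0.3305 0.147 ]
bar 28 [-0.02367223  0.09614428] [0.02736538 0.19109614] [ 0.40808493 -0.91294396  0.00290512  0.13921091] y axis e (left) [-0.716  0.698  0.   ]
scene 600 ((0.5120104551315308, -0.08022350072860718), (0.3319556713104248, 0.08223306387662888), 89.22592163085938) [0.08465753 0.50816959] -0.24609661 0.08576582
scene 906 n [ 0.685  0.728 -0.013] rms 0.0021 a -0.0786 0.061 z 0.08 0.21 ctr [0.5783 0.3345 0.1495]
bar 102 [-0.0250086   0.08103479] [0.02273449 0.19513235] [ 0.30566165 -0.9521402  -0.00201017  0.13629799] y axis e (left) [-0.728  0.685  0.   ]
```

Request:
{"method": "drive_tool", "body": {
  "series": [
    [0,0,4,0,0,0],
    [0,0,4.5,0,0,0],
    [0,0,4.5,0,0,0],
    [0,0,4,0,0,0],
    [0,0,3,0,0,0]
  ],
  "jaw": 0
}}

```text
t: 0.65
eef_pos: [0.2697, 0.6191, 0.3957]
orientation: [179.9, -0.0, 156.5]
ft_force: [-0.7, 0.5, -0.8]
gripper_width: 0.582
grasp_force: 0.0
```

Request:
{"method": "drive_tool", "body": {
  "series": [
    [2.3,-3.7,0,0,0,-0.12],
    [2.3,-3.7,0,0,0,-0.12],
    [2.3,-3.7,0,0,0,-0.12],
    [2.3,-3.7,0,0,0,-0.12],
    [2.3,-3.7,0,0,0,-0.12]
  ]
}}

```text
t: 1.15
eef_pos: [0.3852, 0.4321, 0.3925]
orientation: [-180.0, 0.0, 121.8]
ft_force: [0.2, 0.8, -0.1]
gripper_width: 0.131
grasp_force: 0.0
```

Request:
{"method": "drive_tool", "body": {
  "series": [
    [2.3,-3.7,0,0,0,-0.12],
    [2.3,-3.7,0,0,0,-0.12],
    [2.3,-3.7,0,0,0,-0.12],
    [2.3,-3.7,0,0,0,-0.12],
    [2.3,-3.7,0,0,0,-0.07]
  ]
}}

```text
t: 1.65
eef_pos: [0.5, 0.2471, 0.3926]
orientation: [-180.0, -0.0, 90.3]
ft_force: [1.2, 0.0, -0.5]
gripper_width: 0.006
grasp_force: 0.0
```

Request:
{"method": "drive_tool", "body": {
  "series": [
    [0,-4.8,0,0,0,0],
    [0,-4.8,0,0,0,0],
    [0,-4.8,0,0,0,0],
    [0,-4.8,0,0,0,0],
    [0,-4.8,0,0,0,0]
  ]
}}

```text
t: 2.15
eef_pos: [0.499, 0.0069, 0.3927]
orientation: [-180.0, -0.0, 90.6]
ft_force: [0.4, 0.1, 0.2]
gripper_width: 0.011
grasp_force: 0.0
```

Request:
{"method": "drive_tool", "body": {
  "series": [
    [0.3,-4.8,0,0,0,0],
    [0.3,-4.8,0,0,0,0],
    [0.3,-4.8,0,0,0,0],
    [0.3,-4.8,0,0,0,0],
    [0.3,-4.8,0,0,0,0]
  ]
}}

```text
t: 2.65
eef_pos: [0.5142, -0.2328, 0.3928]
orientation: [180.0, -0.0, 90.6]
ft_force: [1.2, 0.5, -0.3]
gripper_width: 0.004
grasp_force: 0.0
```

Request:
{"method": "drive_tool", "body": {
  "series": [
    [0,-4.8,0,0,0,0],
    [0.1,-4.9,0,0,0,0],
    [0.1,-0.5,-4,0,0,0],
    [0,0,-4.5,0,0,0],
    [0,0,-4.5,0,0,0]
  ]
}}

```text
t: 3.15
eef_pos: [0.5162, -0.3338, 0.2612]
orientation: [180.0, 0.0, 90.5]
ft_force: [0.5, 1.3, 0.1]
gripper_width: 0.005
grasp_force: 0.0
```

Request:
{"method": "drive_tool", "body": {
  "series": [
    [0,0,-4.5,0,0,0],
    [0,0,-4.5,0,0,0],
    [0,0,-3,0,0,0],
    [0,0,-1.5,0,0,0],
    [0,0,0,0,0,0]
  ]
}}

```text
t: 3.65
eef_pos: [0.5155, -0.3323, 0.126]
orientation: [-179.8, -0.1, 90.6]
ft_force: [-1.0, 0.4, 0.4]
gripper_width: 0.005
grasp_force: 0.0
```

Request:
{"method": "drive_tool", "body": {
  "series": [
    [0,1,0,0,0,0],
    [0,1,0,0,0,0],
    [0,1,0,0,0,0],
    [0,1,0,0,0,0],
    [0,1,0,0,0,0]
  ]
}}

```text
t: 4.15
eef_pos: [0.517, -0.2819, 0.1283]
orientation: [179.9, -0.0, 90.6]
ft_force: [0.6, -0.3, 0.1]
gripper_width: 0.005
grasp_force: 0.0
```

Request:
{"method": "drive_tool", "body": {
  "series": [
    [0,1,0,0,0,0],
    [0,1,0,0,0,0],
    [0,1,0,0,0,0],
    [0,1,0,0,0,0],
    [0,1,0,0,0,0]
  ]
}}

```text
t: 4.65
eef_pos: [0.5165, -0.2323, 0.1277]
orientation: [-180.0, 0.0, 90.6]
ft_force: [0.0, -0.5, 0.3]
gripper_width: 0.004
grasp_force: 0.0
```

Run:
```python
from h import *
im=snap('side','side1'); a=im['color'][120:270,230:400]
cv2.imwrite('pics/c2.png',cv2.resize(a,(680,600),interpolation=2)[:,:,::-1])
```

```text
(no output)
```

View pics/c2.png

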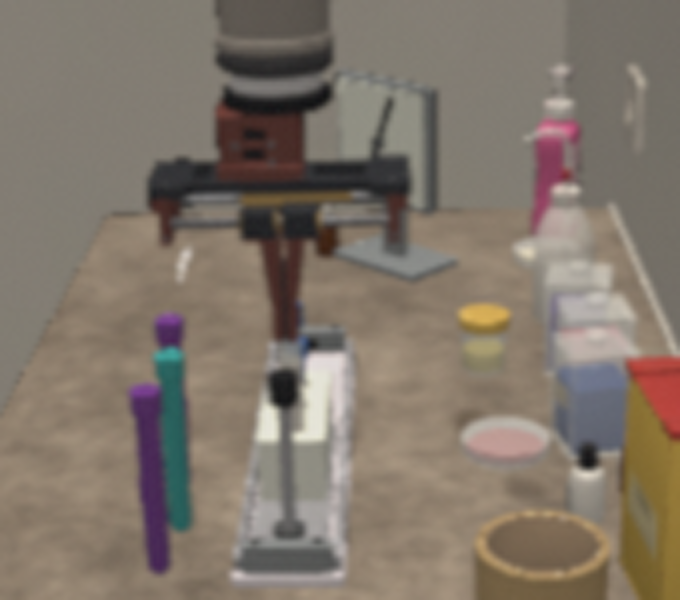

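The carriage has not moved: the knob is still at side pixel (301,217). The fingers end at about (301,206), so they seem to have passed the knob. I'll check that against the geometry before moving again.

Run:
```python
from h import *
s=load('side1'); P=cloud(s)
print(env.get_obs()['eef_pos'])
def proj(im,X):
    c=im['R']@X+im['t']; x,y=c[:2]/c[2]; k=1+im['k1']*(x*x+y*y); return im['fx']*x*k+im['cx'],im['fy']*y*k+im['cy']
print('tcp',proj(s,np.array([.5165,-.2323,.1277])),'knob',proj(s,np.array([.516,-.2795,.138])),'tall',proj(s,np.array([.515,-.208,.164])))
for v in range(176,226,3): print(v,[(P[v,u].round(3).tolist(),s['color'][v,u].tolist()) for u in (301,304)])
c=snap('scene','scene1')
```

```text
[ 0.51675839 -0.23040027  0.12747012]
tcp (np.float64(301.93688567381827), np.float64(213.23189807307836)) knob (np.float64(300.6098634575354), np.float64(216.90466043881253)) tall (np.float64(301.44511253505704), np.float64(198.32556367001817))
176 [([0.52, -0.264, 0.251], [43, 41, 39]), ([0.529, -0.266, 0.252], [37, 38, 40])]
179 [([0.52, -0.263, 0.242], [60, 50, 47]), ([0.528, -0.264, 0.243], [49, 37, 37])]
182 [([0.471, 0.387, 0.002], [97, 76, 67]), ([0.526, -0.241, 0.226], [73, 46, 41])]
185 [([0.517, -0.237, 0.215], [67, 48, 44]), ([0.526, -0.243, 0.218], [76, 51, 45])]
188 [([0.517, -0.241, 0.208], [59, 39, 37]), ([0.526, -0.243, 0.209], [80, 57, 50])]
191 [([0.517, -0.236, 0.198], [58, 39, 37]), ([0.526, -0.243, 0.2], [91, 69, 60])]
194 [([0.517, -0.244, 0.192], [56, 38, 36]), ([0.525, -0.243, 0.191], [102, 84, 78])]
197 [([0.517, -0.243, 0.182], [52, 36, 36]), ([0.525, -0.245, 0.183], [68, 55, 61])]
200 [([0.516, -0.244, 0.174], [54, 38, 36]), ([0.525, -0.242, 0.172], [66, 52, 59])]
203 [([0.516, -0.241, 0.163], [55, 41, 38]), ([0.524, -0.244, 0.164], [83, 73, 75])]
206 [([0.514, -0.22, 0.145], [119, 119, 117]), ([0.522, -0.214, 0.142], [105, 111, 120])]
209 [([0.513, -0.217, 0.134], [140, 137, 130]), ([0.522, -0.217, 0.134], [132, 130, 128])]
212 [([0.517, -0.274, 0.15], [77, 75, 70]), ([0.525, -0.272, 0.149], [113, 109, 104])]
215 [([0.518, -0.29, 0.148], [32, 30, 32]), ([0.526, -0.284, 0.146], [85, 81, 76])]
218 [([0.518, -0.287, 0.138], [28, 27, 28]), ([0.525, -0.284, 0.137], [91, 88, 81])]
221 [([0.517, -0.291, 0.131], [44, 42, 42]), ([0.52, -0.212, 0.093], [119, 114, 106])]
224 [([0.517, -0.285, 0.119], [100, 97, 95]), ([0.52, -0.218, 0.086], [141, 136, 126])]
```

Run:
```python
from h import *
im=env.get_image('wrist'); a=im['color']
b=load('scene1')['color'][150:300,240:440]
c=np.zeros((600,700,3),np.uint8); c[:300,:480]=cv2.resize(a,(480,300)); c[300:,:400]=cv2.resize(b,(400,300),interpolation=2)
cv2.imwrite('pics/c3.png',c[:,:,::-1])
```

```text
(no output)
```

View pics/c3.png

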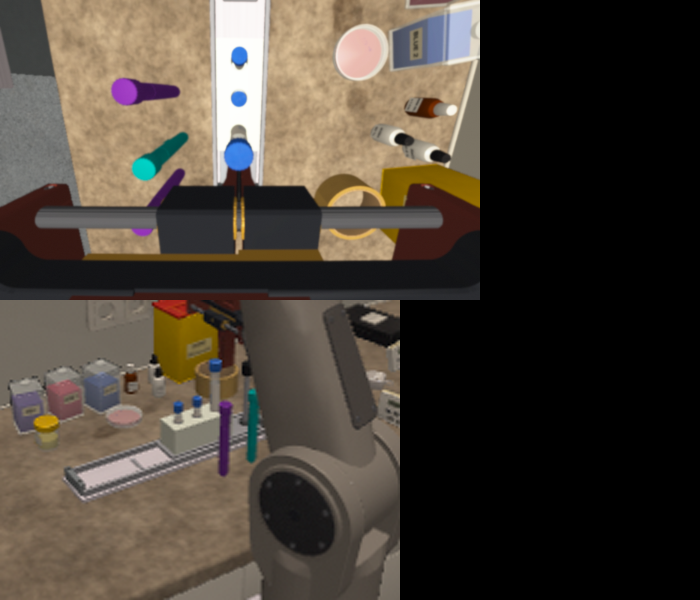

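The picture shows the closed fingertips at z of about 0.16, against 0.128 reported for the TCP. I'll check the same thing in the first picture, where the gripper was open.

Run:
```python
from h import *
for f in ('side0','scene0','scene1','side1'):
    s=load(f); P=cloud(s)
    c=s['color'].astype(int); red=(c[...,0]>1.25*c[...,1])&(c[...,0]<140)&(s['z_map']>0)
    ctr=np.array([.2694,.6184,.192]) if f.endswith('0') else np.array([.5165,-.2310,.1277])
    q=P-ctr; m=red&(np.linalg.norm(q[...,:2],axis=-1)<.075)&(q[...,2]>-.03)&(q[...,2]<.12)
    p=q[m]; print(f,len(p))
    if len(p): 
        i=np.argsort(p[:,2]); print(p[i[:6]].round(3).tolist())
        for lo in np.arange(-.02,.1,.02):
            k=p[(p[:,2]>=lo)&(p[:,2]<lo+.02)]
            if len(k): print(lo.round(2),len(k),k.min(0).round(3),k.max(0).round(3))
```

```text
side0 75
[[-0.021, -0.045, 0.036], [-0.016, -0.048, 0.036], [-0.025, -0.049, 0.037], [-0.021, -0.043, 0.04], [-0.025, -0.046, 0.041], [-0.013, -0.06, 0.043]]
0.02 3 [-0.025 -0.049  0.036] [-0.016 -0.045  0.037]
0.04 13 [-0.025 -0.06   0.04 ] [-0.013 -0.04   0.06 ]
0.06 16 [-0.029 -0.065  0.061] [0.028 0.044 0.08 ]
0.08 27 [-0.029 -0.069  0.082] [0.03  0.045 0.1  ]
scene0 408
[[0.008, 0.047, 0.031], [-0.029, -0.04, 0.032], [0.007, 0.049, 0.033], [-0.032, -0.042, 0.033], [0.008, 0.047, 0.033], [-0.016, -0.05, 0.034]]
0.02 37 [-0.033 -0.052  0.031] [0.01  0.052 0.04 ]
0.04 92 [-0.034 -0.052  0.04 ] [0.012 0.053 0.06 ]
0.06 96 [-0.035 -0.054  0.06 ] [0.012 0.054 0.08 ]
0.08 134 [-0.035 -0.054  0.08 ] [0.025 0.057 0.1  ]
scene1 164
[[-0.005, -0.038, 0.007], [-0.007, -0.009, 0.032], [-0.011, 0.003, 0.033], [-0.006, 0.012, 0.033], [-0.008, 0.009, 0.034], [-0.012, 0.008, 0.035]]
0.0 1 [-0.005 -0.038  0.007] [-0.005 -0.038  0.007]
0.02 11 [-0.013 -0.009  0.032] [-0.004  0.012  0.038]
0.04 43 [-0.014 -0.014  0.04 ] [0.013 0.014 0.059]
0.06 42 [-0.015 -0.009  0.061] [0.01  0.015 0.08 ]
0.08 46 [-0.021 -0.013  0.08 ] [0.014 0.014 0.1  ]
side1 196
[[0.005, -0.011, 0.033], [-0.007, -0.01, 0.033], [0.002, -0.012, 0.033], [-0.004, -0.012, 0.033], [0.005, -0.01, 0.035], [-0.001, -0.01, 0.036]]
0.02 12 [-0.007 -0.013  0.033] [ 0.005 -0.009  0.039]
0.04 40 [-0.009 -0.016  0.04 ] [ 0.009 -0.009  0.06 ]
0.06 48 [-0.011 -0.017  0.061] [ 0.009 -0.002  0.08 ]
0.08 63 [-0.013 -0.017  0.081] [0.013 0.003 0.1  ]
```

Both cameras agree that the real fingertips end about 32 mm above the reported TCP, with the gripper open and shut. So the fingers passed over the knob without touching it. I'll back off and come in 32 mm lower.

Request:
{"method": "drive_tool", "body": {
  "series": [
    [0,0,2,0,0,0],
    [0,-4.5,0.5,0,0,0],
    [0,-4.8,0,0,0,0],
    [0,-1.0,-3.5,0,0,0],
    [0,0,-2.2,0,0,0]
  ]
}}

```text
t: 5.3
eef_pos: [0.5152, -0.3399, 0.0949]
orientation: [-180.0, 0.1, 90.3]
ft_force: [-0.2, -0.0, -0.5]
gripper_width: -0.0
grasp_force: 0.0
```

Request:
{"method": "drive_tool", "body": {
  "series": [
    [0,0,0,0,0,0],
    [0,1,0,0,0,0],
    [0,1,0,0,0,0],
    [0,1,0,0,0,0],
    [0,1,0,0,0,0]
  ]
}}

```text
t: 5.8
eef_pos: [0.5175, -0.2953, 0.0969]
orientation: [179.9, 0.1, 90.6]
ft_force: [0.7, -1.8, -0.0]
gripper_width: 0.005
grasp_force: 1.0
```

Run:
```python
from h import *
im=snap('side','side2'); P=cloud(im); print(env.get_obs()['ft_force'],env.get_obs()['eef_pos'])
a=im['color'][170:260,270:340]
cv2.imwrite('pics/c4.png',cv2.resize(a,(420,540),interpolation=2)[:,:,::-1])
```

```text
[0.33880905 0.23374265 0.62524514] [ 0.51765853 -0.29320785  0.09645611]
```

View pics/c4.png

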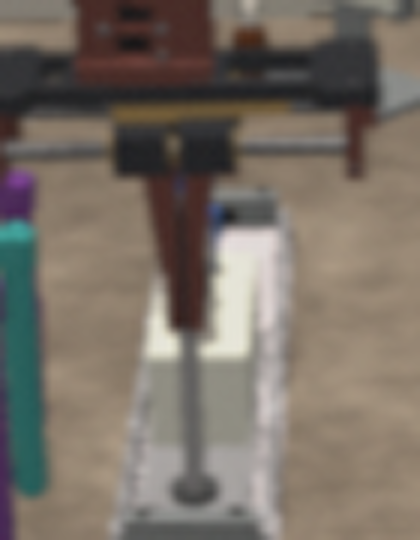

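The fingers now hide the knob, the post shows below them, and the force is -1.8 N, so there is contact. I'll push on.

Request:
{"method": "drive_tool", "body": {
  "series": [
    [0,1,0,0,0,0],
    [0,1.5,0,0,0,0],
    [0,1.5,0,0,0,0],
    [0,1.5,0,0,0,0],
    [0,1.5,0,0,0,0]
  ]
}}

```text
t: 6.35
eef_pos: [0.5166, -0.2252, 0.0961]
orientation: [180.0, 0.0, 90.6]
ft_force: [0.4, -3.0, 1.7]
gripper_width: 0.003
grasp_force: 1.2
```

Request:
{"method": "drive_tool", "body": {
  "series": [
    [0,1.5,0,0,0,0],
    [0,1.5,0,0,0,0],
    [0,1.5,0,0,0,0],
    [0,1,0,0,0,0],
    [0,0.5,0,0,0,0]
  ]
}}

```text
t: 6.85
eef_pos: [0.5165, -0.1645, 0.0957]
orientation: [-180.0, -0.0, 90.7]
ft_force: [0.4, -2.0, 0.7]
gripper_width: 0.003
grasp_force: 0.8
```

Request:
{"method": "drive_tool", "body": {
  "series": [
    [0,0.5,0,0,0,0],
    [0,0.5,0,0,0,0],
    [0,0.5,0,0,0,0],
    [0,0.3,0,0,0,0],
    [0,0.2,0,0,0,0]
  ]
}}

```text
t: 7.35
eef_pos: [0.5165, -0.1486, 0.0959]
orientation: [179.9, 0.2, 90.5]
ft_force: [1.6, -6.4, -2.6]
gripper_width: 0.001
grasp_force: 3.1
```

Request:
{"method": "drive_tool", "body": {
  "series": [
    [0,0.3,0,0,0,0],
    [0,0.3,0,0,0,0],
    [0,0.3,0,0,0,0],
    [0,0.3,0,0,0,0],
    [0,0.2,0,0,0,0]
  ]
}}

```text
t: 7.85
eef_pos: [0.5166, -0.1406, 0.0962]
orientation: [179.8, 0.7, 90.3]
ft_force: [3.6, -27.9, -12.0]
gripper_width: 0.008
grasp_force: 13.3
```

Request:
{"method": "drive_tool", "body": {
  "series": [
    [0,0.2,0,0,0,0],
    [0,0.2,0,0,0,0],
    [0,0,0,0,0,0],
    [0,0,0,0,0,0],
    [0,0,0,0,0,0]
  ]
}}

```text
t: 8.35
eef_pos: [0.5165, -0.1407, 0.0963]
orientation: [179.7, 0.9, 90.1]
ft_force: [4.7, -33.4, -14.7]
gripper_width: 0.001
grasp_force: 16.1
```

The carriage is at the solid stop (33 N, no further travel). I'll back off, rise, and measure again.

Request:
{"method": "drive_tool", "body": {
  "series": [
    [0,-2,0,0,0,0],
    [0,-3,0,0,0,0],
    [0,0,4.5,0,0,0],
    [0,0,4.5,0,0,0],
    [0,0,4.5,0,0,0]
  ],
  "jaw": 4.4
}}

```text
t: 8.85
eef_pos: [0.5156, -0.1775, 0.2318]
orientation: [-179.9, -0.1, 90.5]
ft_force: [1.3, 0.1, -0.0]
gripper_width: 0.422
grasp_force: 0.0
```

```bash
cat >> h.py <<'E'
def K(im): return np.array([[im['fx'],0,im['cx']],[0,im['fy'],im['cy']],[0,0,1]],float)
def blobs(im,m,roi,mn=6):
    P=cloud(im); M=np.zeros((400,640),np.uint8); x0,x1,y0,y1=roi; M[y0:y1,x0:x1]=m[y0:y1,x0:x1]*255
    n,l,st,c=cv2.connectedComponentsWithStats(M)
    return [(st[i],c[i],np.median(P[(l==i)&(im['z_map']>0)],0)) for i in range(1,n) if st[i,4]>=mn]
def bluemask(im):
    h=cv2.cvtColor(im['color'],cv2.COLOR_RGB2HSV); return (h[...,0]>100)&(h[...,0]<122)&(h[...,1]>130)
E
python3 - <<'E'
from h import *
print(env.get_obs()['eef_pos'])
for n in('side','scene','wrist'):
    im=snap(n,n+'3')
    for st,c,p in blobs(im,bluemask(im),(0,640,0,400),10):
        if abs(p[0]-.516)<.03: print(n,st,c.round(1),p.round(4),'plane .173',onplane(im,*c,.173).round(4),'.164',onplane(im,*c,.164).round(4),'.111',onplane(im,*c,.111).round(4))
# bar in scene & side
for n in('side','scene'):
    im=load(n+'3'); P=cloud(im); o=np.array([.58,.3325,.14]); nn=np.array([.692,.722,0]); e=np.array([-.722,.692,0])
    q=P-o; m=(abs(q@nn)<.02)&(abs(q@e)<.075)&(abs(q[...,2])<.075)&(im['z_map']>0)
    g=im['color'].max(-1); print(n,m.sum(),'gray pct',np.percentile(g[m],[2,10,50,90]))
    # refined plane
    p=P[m]
    for k in range(6):
        mu=p.mean(0); v=np.linalg.svd(p-mu,full_matrices=False)[2][2]; dd=(p-mu)@v; p=p[abs(dd)<max(2*dd.std(),.002)]
    v*=np.sign(v[0]); print(v.round(3),mu.round(4),'yaw',np.degrees(np.arctan2(v[1],v[0])).round(2))
    e=np.array([-v[1],v[0],0])
    mm=m&(abs(q@e)<.045)&(abs(q[...,2])<.055)
    vs,us=np.nonzero(mm); w=np.clip(np.percentile(g[mm],70)*.75-g[vs,us],0,None).astype(float)
    X=[]
    C=-im['R'].T@im['t']
    for u,vv in zip(us,vs):
        d=im['R'].T@ray(im,u,vv); X.append(C+d*((mu-C)@v)/(d@v))
    X=np.array(X); A=(X-o)@e; Z=X[:,2]-.14
    # row-wise line: regress A on Z
    b=np.polyfit(Z,A,1,w=np.sqrt(w)); print('bar lean deg (A per Z, +left)',np.degrees(np.arctan(b[0])).round(2),'A at pivot',b[1].round(4),'pivot',(o+e*b[1]+v*((mu-o)@v)).round(4))
E
```

```text
[ 0.51559282 -0.17752157  0.23180547]
side [303 178   5   5  22] [304.9 179.9] [ 0.5178 -0.0575  0.1675] plane .173 [ 0.5184 -0.0732  0.173 ] .164 [ 0.5168 -0.0475  0.164 ] .111 [0.5072 0.1037 0.111 ]
scene [591  49   6  14  68] [593.   55.6] [ 0.532  -1.7174  0.4704] plane .173 [ 1.4814 -3.7441  0.173 ] .164 [ 1.5101 -3.8055  0.164 ] .111 [ 1.6794 -4.1669  0.111 ]
scene [602  54   6   5  15] [604.7  55.9] [ 0.4962 -1.7646  0.4713] plane .173 [ 1.4188 -3.8437  0.173 ] .164 [ 1.4466 -3.9065  0.164 ] .111 [ 1.6106 -4.2763  0.111 ]
scene [306 191   6   7  37] [308.7 193.8] [ 0.5077 -0.0439  0.1695] plane .173 [ 0.5012 -0.0403  0.173 ] .164 [ 0.5159 -0.0485  0.164 ] .111 [ 0.6024 -0.097   0.111 ]
scene [297 210   4   6  21] [298.4 212.4] [ 0.5109 -0.0045  0.1082] plane .173 [0.4133 0.0466 0.173 ] .164 [0.4268 0.0396 0.164 ] .111 [ 0.5058 -0.0015  0.111 ]
scene [287 213   4   5  20] [288.5 215. ] [0.5115 0.0326 0.1083] plane .173 [0.4157 0.0796 0.173 ] .164 [0.4292 0.0731 0.164 ] .111 [0.5085 0.0347 0.111 ]
wrist [311  10  13  19 212] [316.9  18.8] [ 0.5173 -0.0096  0.1102] plane .173 [ 0.5171 -0.0293  0.173 ] .164 [ 0.5171 -0.0265  0.164 ] .111 [ 0.5172 -0.0097  0.111 ]
wrist [302  33  23  31 555] [313.2  48.1] [ 0.514  -0.051   0.1725] plane .173 [ 0.5142 -0.0512  0.173 ] .164 [ 0.5141 -0.0491  0.164 ] .111 [ 0.5136 -0.0368  0.111 ]
side 759 gray pct [ 75.  83. 139. 143.]
[0.694 0.72  0.005] [0.5859 0.3274 0.1435] yaw 46.03
bar lean deg (A per Z, +left) -22.37 A at pivot 0.0047 pivot [0.577  0.3361 0.14  ]
scene 1087 gray pct [ 32.72  71.   107.   110.  ]
[ 0.683  0.73  -0.006] [0.5745 0.3381 0.1452] yaw 46.91
bar lean deg (A per Z, +left) -23.01 A at pivot -0.0099 pivot [0.5874 0.3259 0.14  ]
```

Now the tall tube is at (0.515, -0.048), exactly 160 mm further along, and the bar leans 22.7° with its top to the right. I'll move over the tube and go down.

Request:
{"method": "drive_tool", "body": {
  "series": [
    [0,4,0,0,0,0],
    [0,4.5,0,0,0,0],
    [0,3,0,0,0,0],
    [0,1.45,0,0,0,0],
    [0,0,0,0,0,0]
  ]
}}

```text
t: 9.5
eef_pos: [0.5155, -0.0451, 0.2292]
orientation: [-179.8, -0.1, 90.9]
ft_force: [-0.0, -0.7, 0.7]
gripper_width: 0.498
grasp_force: 0.0
```

Run:
```python
from h import *
print(env.get_obs()['eef_pos'],env.get_obs()['orientation'])
im=snap('wrist','wrist4')
for st,c,p in blobs(im,bluemask(im),(0,640,0,400),10): print(st,c,p.round(4),onplane(im,*c,.173))
cv2.imwrite('pics/wr4.png',im['color'][:,:,::-1])
```

```text
[ 0.515461   -0.04508041  0.22917599] [-1.79810764e+02 -6.23733063e-02  9.08862813e+01]
[317 110  12  13 125] [322.632 115.88 ] [0.5185 0.0292 0.1108] [0.51744419 0.028134   0.173     ]
[315 145  12  13 122] [320.59016393 150.80327869] [ 0.517  -0.0082  0.1105] [ 0.51618677 -0.00162009  0.173     ]
[308 190  22  25 427] [318.17096019 201.93911007] [ 0.5146 -0.0489  0.1724] [ 0.51472573 -0.04868428  0.173     ]
```

View pics/wr4.png

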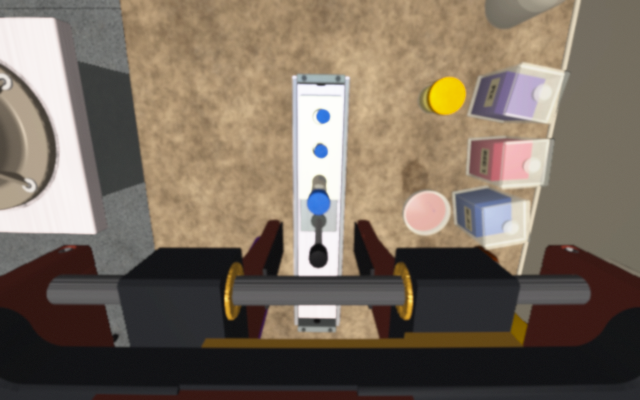

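The wrist view shows the tall cap at (318,202), centred between the fingers (280 and 357), with the short tubes ahead at (320,151) and (323,116). Shift 3.5 mm back, then descend.

Request:
{"method": "drive_tool", "body": {
  "series": [
    [-0.1,-0.35,0,0,0,0],
    [0,0,-3.5,0,0,0],
    [0,0,-3.5,0,0,0],
    [0,0,-3.5,0,0,0],
    [0,0,-2.5,0,0,0]
  ]
}}

```text
t: 10.05
eef_pos: [0.5141, -0.0542, 0.0986]
orientation: [-179.9, 0.1, 90.4]
ft_force: [0.5, -0.0, 0.6]
gripper_width: 0.501
grasp_force: 0.0
```

Request:
{"method": "drive_tool", "body": {
  "series": [
    [0,0,-0.8,0,0,0],
    [0,0,0,0,0,0],
    [0,0,0,0,0,0],
    [0,0,0,0,0,0],
    [0,0,0,0,0,0]
  ]
}}

```text
t: 10.55
eef_pos: [0.5164, -0.0521, 0.0939]
orientation: [179.9, -0.0, 90.6]
ft_force: [0.2, 0.3, 0.0]
gripper_width: 0.506
grasp_force: 0.0
```

Request:
{"method": "drive_tool", "body": {
  "series": [
    [0,0,0,0,0,0],
    [0,0,0,0,0,0],
    [0,0,0,0,0,0],
    [0,0,0,0,0,0],
    [0,0,0,0,0,0]
  ],
  "jaw": 0,
  "newtons": 15
}}

```text
t: 11.05
eef_pos: [0.5157, -0.0521, 0.0929]
orientation: [180.0, -0.0, 90.6]
ft_force: [-0.0, 0.4, 2.0]
gripper_width: 0.252
grasp_force: 15.0
```

An opening of 22 mm means the pads are on the cap edge. I'll reopen and grip the body about 17 mm lower.

Request:
{"method": "drive_tool", "body": {
  "series": [
    [0,0,0,0,0,0],
    [0,0,0,0,0,0],
    [0,0,0,0,0,0],
    [0,0.2,-0.8,0,0,0],
    [0,0.1,-0.9,0,0,0]
  ],
  "jaw": 4.4
}}

```text
t: 11.55
eef_pos: [0.5157, -0.0487, 0.0752]
orientation: [180.0, -0.0, 90.6]
ft_force: [0.7, 0.6, 0.7]
gripper_width: 0.497
grasp_force: 0.0
```

Request:
{"method": "drive_tool", "body": {
  "series": [
    [0,0,0,0,0,0],
    [0,0,0,0,0,0],
    [0,0,0,0,0,0],
    [0,0,0,0,0,0],
    [0,0,0,0,0,0]
  ],
  "jaw": 0,
  "newtons": 15
}}

```text
t: 12.05
eef_pos: [0.5157, -0.0492, 0.0759]
orientation: [180.0, -0.0, 90.6]
ft_force: [0.0, 0.7, 0.6]
gripper_width: 0.246
grasp_force: 15.0
```

Run:
```python
from h import *
a=snap('side','side5')['color'][140:230,270:340]; b=snap('scene','scene5')['color'][150:240,260:350]
c=np.zeros((500,800,3),np.uint8); c[:,:389]=cv2.resize(a,(389,500),interpolation=2); c[:450,400:]=cv2.resize(b,(400,450),interpolation=2)
cv2.imwrite('pics/c5.png',c[:,:,::-1]); o=env.get_obs(); print(o['gripper_width'],o['grasp_force'],o['eef_pos'])
for n in('side5','scene5'):
    s=load(n);P=cloud(s);q=s['color'].astype(int);red=(q[...,0]>1.25*q[...,1])&(q[...,0]<140)&(s['z_map']>0)
    d=P-np.array([.5157,-.049,.0757]);m=red&(np.linalg.norm(d[...,:2],axis=-1)<.06)&(d[...,2]<.06)&(d[...,2]>0.01)
    p=d[m];i=np.argsort(p[:,2]);print(n,p[i[:8]].round(3).tolist())
```

```text
0.2452803726584985 14.999923557043076 [ 0.51564258 -0.0491419   0.07590416]
side5 [[-0.016, -0.011, 0.037], [0.014, -0.01, 0.04], [-0.016, -0.012, 0.04], [-0.016, -0.008, 0.043], [0.014, -0.01, 0.043], [-0.016, -0.008, 0.046], [0.017, -0.011, 0.047], [0.014, -0.013, 0.048]]
scene5 [[0.017, 0.007, 0.031], [0.018, 0.011, 0.031], [-0.02, -0.008, 0.032], [-0.018, 0.011, 0.033], [-0.02, 0.008, 0.034], [-0.02, -0.003, 0.034], [-0.019, -0.0, 0.034], [-0.02, -0.011, 0.035]]
```

View pics/c5.png

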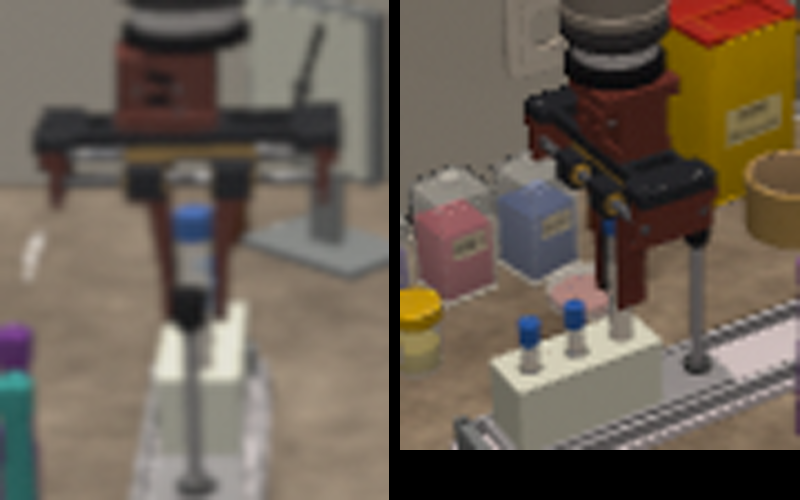

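The pads sit on the body, well below the cap, and the tube stands between them; the short tubes are untouched. I'll lift.

Request:
{"method": "drive_tool", "body": {
  "series": [
    [0,0,1.5,0,0,0],
    [0,0,2.5,0,0,0],
    [0,0,3,0,0,0],
    [0,0,4,0,0,0],
    [0,0,3,0,0,0]
  ],
  "newtons": 20
}}

```text
t: 12.65
eef_pos: [0.5159, -0.0498, 0.2188]
orientation: [179.9, -0.0, 90.5]
ft_force: [1.1, 0.6, -0.4]
gripper_width: 0.246
grasp_force: 20.0
```

Request:
{"method": "drive_tool", "body": {
  "series": [
    [0,0,0,0,0,0],
    [0,0,0,0,0,0],
    [0,0,0,0,0,0],
    [0,3,0,0,0,-0.12],
    [0,4,0,0,0,-0.13]
  ]
}}

```text
t: 13.15
eef_pos: [0.5146, 0.0192, 0.2148]
orientation: [-179.9, 0.1, 75.7]
ft_force: [0.4, 0.1, -0.8]
gripper_width: 0.243
grasp_force: 20.0
```

Request:
{"method": "drive_tool", "body": {
  "series": [
    [0,4,0,0,0,-0.13],
    [0,4,0,0,0,-0.13],
    [0,4,0,0,0,-0.13],
    [0,4,0,0,0,-0.13],
    [0,3,0,0,0,0]
  ]
}}

```text
t: 13.65
eef_pos: [0.5142, 0.2135, 0.2142]
orientation: [-180.0, 0.2, 46.4]
ft_force: [0.9, -0.2, 0.4]
gripper_width: 0.246
grasp_force: 20.0
```

Run:
```python
from h import *
s=snap('side','side6'); c=snap('scene','scene6'); o=env.get_obs(); print(o['eef_pos'],o['orientation'],o['gripper_width'])
for n,im in(('side',s),('scene',c)):
    for st,cc,p in blobs(im,bluemask(im),(0,640,0,400),10):
        if .4<p[0]<.65 and abs(p[1])<.5: print(n,st,p.round(4))
a=s['color'][110:230,260:360]; b=c['color'][120:270,170:350]
k=np.zeros((500,800,3),np.uint8); k[:480,:400]=cv2.resize(a,(400,480),interpolation=2); k[:333,400:]=cv2.resize(b,(400,333),interpolation=2)
cv2.imwrite('pics/c6.png',k[:,:,::-1])
```

```text
[0.51397918 0.21596827 0.21383012] [-1.79971249e+02  1.62850995e-01  4.68916036e+01] 0.2391037202640915
scene [230 174   3   5  10] [0.5054 0.2136 0.3008]
scene [297 210   4   6  18] [ 0.51   -0.0048  0.1093]
scene [287 213   4   6  21] [0.5112 0.0339 0.1084]
```

View pics/c6.png

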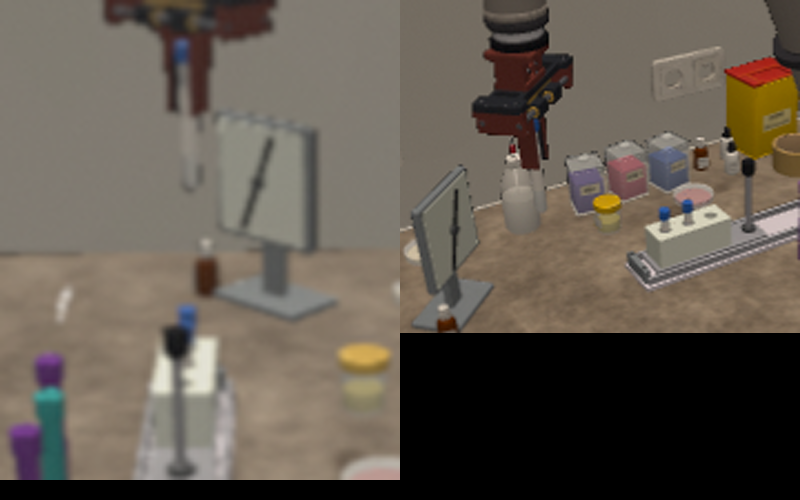

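The tube is held near upright at the expected place, cap at z 0.301, and both short tubes are still in the block. Now tilt by 0.396 rad about the panel normal, then part of the approach.

Request:
{"method": "drive_tool", "body": {
  "series": [
    [0,0,0,0.055,0.058,0],
    [0,0,0,0.055,0.058,0],
    [0,0,0,0.055,0.058,0],
    [0,0,0,0.055,0.058,0],
    [0,0,0,0.053,0.055,0]
  ]
}}

```text
t: 14.25
eef_pos: [0.5153, 0.2094, 0.2149]
orientation: [-157.1, 0.1, 46.4]
ft_force: [0.8, 0.1, -0.2]
gripper_width: 0.245
grasp_force: 20.0
```

Request:
{"method": "drive_tool", "body": {
  "series": [
    [0,2,-2,0,0,0],
    [0,2,-2,0,0,0],
    [0,1,-2,0,0,0],
    [0,0,0,0,0,0],
    [0,0,0,0,0,0]
  ]
}}

```text
t: 14.75
eef_pos: [0.5153, 0.2593, 0.1553]
orientation: [-157.3, 0.1, 46.4]
ft_force: [-0.0, -0.2, 0.1]
gripper_width: 0.246
grasp_force: 20.0
```

Run:
```python
from h import *
from scipy.spatial.transform import Rotation as Ro
s=snap('side','side7'); c=snap('scene','scene7'); o=env.get_obs(); print(o['eef_pos'],o['orientation'],o['gripper_width'],o['ft_force'])
R=Ro.from_euler('xyz',o['orientation'],degrees=True).as_matrix(); up=-R[:,2]; print('tool up',up.round(3),'tool y',R[:,1].round(3))
for n,im in(('side',s),('scene',c)):
    for st,cc,p in blobs(im,bluemask(im),(0,640,0,400),4):
        if .4<p[0]<.65 and .1<p[1]<.5: print(n,st,cc,p.round(4))
    P=cloud(im); d=P-o['eef_pos']; h=d@up; r=np.linalg.norm(d-h[...,None]*up,axis=-1)
    m=(h<.025)&(h>-.055)&(r<.025)&(im['z_map']>0); p=P[m]; print(n,'body pts',m.sum())
    if m.sum()>10:
        for lo in (-.05,-.035,-.02,-.005,.01):
            k=m&(h>=lo)&(h<lo+.015)
            if k.any(): print(lo,k.sum(),(d[k]-h[k][:,None]*up).mean(0).round(4))
b=c['color'][120:270,170:350]; a=s['color'][110:230,260:360]
k=np.zeros((500,800,3),np.uint8); k[:480,:400]=cv2.resize(a,(400,480),interpolation=2); k[:333,400:]=cv2.resize(b,(400,333),interpolation=2)
cv2.imwrite('pics/c7.png',k[:,:,::-1])
```

```text
[0.51633884 0.2593528  0.15656172] [-1.57367330e+02 -3.92773441e-02  4.63429923e+01] 0.24945520716952113 [-0.04253531 -0.10764803  0.27754316]
tool up [ 0.278 -0.266  0.923] tool y [ 0.668 -0.637 -0.385]
side [312 137   2   3   5] [312.6 138.2] [0.5364 0.228  0.2391]
side body pts 62
-0.05 7 [ 0.0014 -0.0053 -0.002 ]
-0.035 13 [-0.0011 -0.0056 -0.0013]
-0.02 14 [ 0.0004 -0.0072 -0.0022]
-0.005 15 [-0.0014 -0.0061 -0.0013]
0.01 13 [-0.0009 -0.0066 -0.0016]
scene [225 191   2   5   8] [225.375 193.375] [0.5292 0.2314 0.2384]
scene body pts 132
-0.05 16 [-0.0065  0.003   0.0028]
-0.035 29 [-0.0065  0.0024  0.0026]
-0.02 27 [-0.007   0.0016  0.0026]
-0.005 30 [-0.0077  0.0021  0.0029]
0.01 30 [-0.0066  0.0024  0.0027]
```

View pics/c7.png

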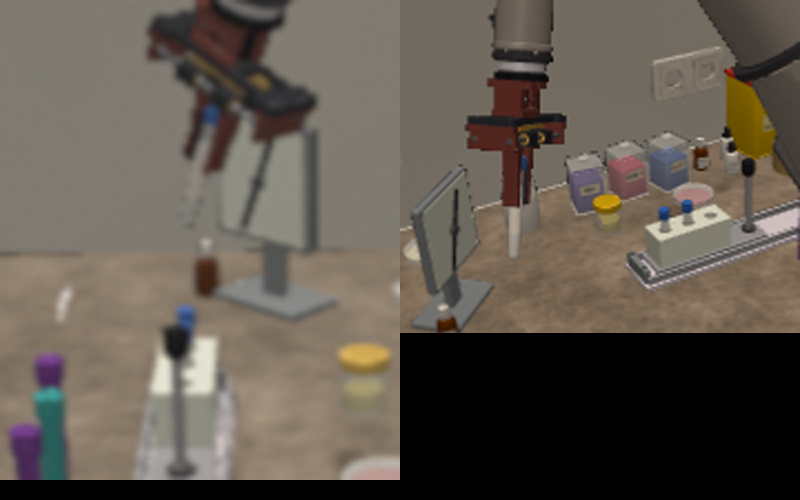

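The tube lies along the tool axis in both views, and the tool is tilted as the bar is. The last shift is about (1.55, 3.4, -3.95) cm, done slowly.

Request:
{"method": "drive_tool", "body": {
  "series": [
    [0,0,-1.5,0,0,0],
    [0,0,-1.5,0,0,0],
    [0.3,0.7,-0.95,0,0,0],
    [0.4,0.9,0,0,0,0],
    [0.4,0.9,0,0,0,0]
  ]
}}

```text
t: 15.35
eef_pos: [0.5267, 0.287, 0.1159]
orientation: [-157.3, 0.0, 46.5]
ft_force: [-0.1, -0.7, 0.4]
gripper_width: 0.247
grasp_force: 20.0
```

Request:
{"method": "drive_tool", "body": {
  "series": [
    [0.3,0.6,0,0,0,0],
    [0.15,0.3,0,0,0,0],
    [0,0,0,0,0,0],
    [0,0,0,0,0,0],
    [0,0,0,0,0,0]
  ]
}}

```text
t: 15.85
eef_pos: [0.5311, 0.2944, 0.1164]
orientation: [-157.3, -0.0, 46.4]
ft_force: [0.2, -0.2, -1.0]
gripper_width: 0.244
grasp_force: 20.0
```

Run:
```python
from h import *
from scipy.spatial.transform import Rotation as Ro
s=snap('side','side8'); c=snap('scene','scene8'); w=snap('wrist','wrist8'); o=env.get_obs(); print(o['eef_pos'],o['orientation'],o['grasp_force'],o['ft_force'])
R=Ro.from_euler('xyz',o['orientation'],degrees=True).as_matrix(); up=-R[:,2]; mid=o['eef_pos']+.025*up
th=np.radians(22.7); n=np.array([.688,.7255,0]); e=np.array([-.7255,.688,0]); z=np.cos(th)*np.array([0,0,1])-np.sin(th)*e; y=np.cross(z,n)
d=mid-np.array([.581,.332,.14]); print('mid in mark xyz',d@n,d@y,d@z,'angle',np.degrees(np.arccos(up@z)))
# tube axis points from the images relative to the tool axis
for nm,im in(('side',s),('scene',c)):
    P=cloud(im); q=P-o['eef_pos']; h=q@up; r=np.linalg.norm(q-h[...,None]*up,axis=-1)
    for lo in (-.05,-.03,-.01,.01):
        k=(h>=lo)&(h<lo+.02)&(r<.02)&(im['z_map']>0)
        if k.any(): print(nm,lo,k.sum(),(q[k]-h[k][:,None]*up).mean(0).round(4))
    # distances to the panel plane of tube-free panel pixels
    m=(abs((P-np.array([.581,.332,.14]))@n)<.02)&(abs((P-np.array([.581,.332,.14]))@e)<.07)&(abs(P[...,2]-.14)<.07)&(im['z_map']>0)
    print(nm,'panel offset along n',np.median((P[m]-np.array([.581,.332,.14]))@n).round(4))
    for st,cc,p in blobs(im,bluemask(im),(0,640,0,400),4):
        if .4<p[0]<.65 and -.1<p[1]<.5: print(nm,p.round(4))
b=c['color'][150:270,170:320]; a=s['color'][110:230,260:360]
k=np.zeros((600,800,3),np.uint8); k[:480,:400]=cv2.resize(a,(400,480),interpolation=2); k[:320,400:]=cv2.resize(b,(400,320),interpolation=2); k[330:580,400:]=cv2.resize(w['color'],(400,250))
cv2.imwrite('pics/c8.png',k[:,:,::-1])
```

```text
[0.53105648 0.29458277 0.11636565] [-1.57307460e+02 -1.07946991e-02  4.64332882e+01] 20.0002321600914 [ 0.31690963 -0.37775724 -0.61576957]
mid in mark xyz -0.06152623036096838 0.0005623852465799545 -0.0008526904592843666 angle 0.38906669980043995
side -0.05 10 [ 0.0013 -0.0041 -0.0016]
side -0.03 16 [ 0.0002 -0.0061 -0.0018]
side -0.01 16 [-0.0003 -0.0067 -0.0019]
side 0.01 18 [-0.0009 -0.0063 -0.0015]
side panel offset along n -0.0002
side [0.5503 0.2624 0.1985]
side [0.5174 0.0218 0.1102]
scene -0.05 24 [-0.0061  0.0025  0.0026]
scene -0.03 36 [-0.0059  0.0018  0.0023]
scene -0.01 38 [-0.0064  0.0023  0.0026]
scene 0.01 33 [-0.0067  0.0028  0.0028]
scene panel offset along n 0.0
scene [0.5478 0.2651 0.2006]
scene [ 0.5113 -0.0042  0.108 ]
scene [0.5111 0.0342 0.1075]
```

View pics/c8.png

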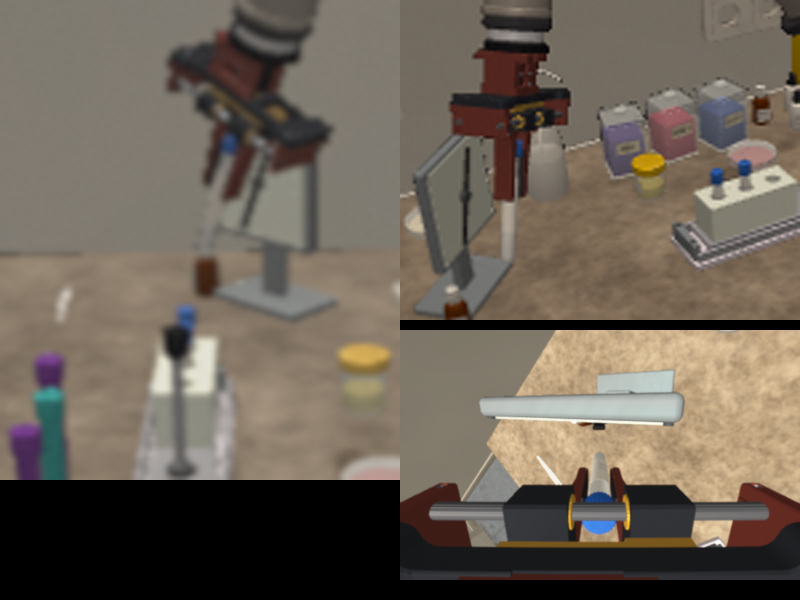

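The tube is 62 mm in front of the pivot, within 1 mm of it along and across the bar, and 0.4° from the bar. The short tubes are still in their sockets and nothing is touched, so I'll hand it in.

```bash
python3 -c "
from workcell import env
print(env.hand_in())"
```

```text
the job is handed in; nothing more can be done
None
```

I handed the job in with the carriage pushed to its far stop and the tall tube held cap end up, about 62 mm in front of the bar's pivot and within half a degree of its slant by my camera measurements; no pass/fail result came back.

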